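# Lock the lid of a dental laboratory's pressure pot

### The job

Lock the pressure pot: push the lid's black handle round clockwise (seen from above) until the slot in the lid's rim lines up with the locking bolt, then push the bolt's red knob inwards until the bolt is fully home in the slot. Only push with the fingertips, do not grip the handle; leave the things standing round the pot where they are, and finish clear of everything.

Things in the scene. Friction and masses are not known exactly. Their poses are not given: they have to be found in the camera images.
- pot: blue pressure pot, 200 mm across the foot, 150 mm high without its lid, screwed to the bench. Origin: centre of its underside on the bench, on the axis about which the lid turns; z up; the locking bolt is on its -y side. Three claws hold the lid's rim down at 0, 120 and 240 degrees from its +x, 86 to 107 mm from the axis, 169 mm high. A gauge on the +y side reaches 150 mm out, below 115 mm
- lid (a joint): turn of the steel lid about the pot's upright axis, rad, positive clockwise seen from above, range -1.1 to 0.2 (stops); at 0 the slot faces the bolt exactly. It starts negative, so it must be turned clockwise. Gasket friction about 0.45 N m: it stays where it is left. It cannot be lifted
- lid_top (a point): top of the lid's aluminium dome, on the lid's axis, 172 mm above the bench. The lid is a steel disc 190 mm across, rim 150 to 160 mm above the bench; a small brass valve opposite the slot, 44 mm from the axis, reaches 193 mm
- slot (a point): middle of the open slot in the lid's rim, at the rim's top face, 85 mm from the axis, 160 mm above the bench. The slot is 18 mm wide and 21 mm deep, with a rounded mouth and a red paint flash on each side; y of this frame points from the slot to the lid's axis, x along the handle
- handle_end_1 (a point): point inside the handle's bar, 60 mm from the lid's axis, 197 mm above the bench. The bar is straight, 150 mm long, 24 mm thick, 186 to 208 mm above the bench, centred over the axis on two posts; the slot is 90 degrees clockwise of this end. x of this frame points outwards along the bar, y to its counterclockwise side: pushing here towards -y turns the lid clockwise
- handle_end_2 (a point): the same point near the other end of the bar, 60 mm from the axis, same frame directions; here the push that turns the lid clockwise goes towards +y of this frame
- scale_a: black grip scale on the +y side of the handle's bar (in the frame of handle_end_1), 150 x 9 x 22 mm; origin on the lid's axis 150 mm above the bench
- scale_b: black grip scale on the -y side of the handle's bar, 150 x 9 x 22 mm; origin as scale_a. Pressing both scales at once counts as gripping the handle
- bolt (a joint): travel of the steel locking bolt, m: about 0 drawn back, 0.020 fully home in the slot (end stop). It slides level straight towards the pot's axis (the pot's +y), with about 2.5 N of friction, and stays where it is left. Its round nose is 14 mm wide; with the lid out of line it strikes the rim after about 3 mm and cannot go on
- bolt_knob (a point): centre of the bolt's upright red knob, 20 mm in diameter (23 mm at its top rim), 168 to 201 mm above the bench; this point is at 185 mm, 130 mm from the pot's axis when drawn back, 110 mm when home. Frame as the pot's: push towards +y. The bolt's aluminium guide beneath it is 34 mm wide, ends 168 mm from the axis and is 167 mm high
- tin: bystander: round aluminium wax tin, 72 mm across, 27 mm high, loose; origin at the centre of its underside
- bottle: bystander: amber bottle with a black cap, 54 mm across, 125 mm high, loose; origin at the centre of its underside
- flask: bystander: brass denture flask, 100 x 78 x 53 mm, loose; origin at the centre of its underside
- bur_box: bystander: small white box of burs, 70 x 46 x 14 mm, loose; origin at the centre of its underside

How it is judged (in metres and radians):
On the way, in this order (a step that is already met when the one before it is completed fails the run):
1. the lid is turned until its slot faces the bolt, the bolt still drawn back (value of joint lid between -0.12 and 0.12 rad and value of joint bolt below 0.008 m).
2. the bolt is pushed home in the slot (value of joint bolt above 0.017 m and value of joint lid between -0.06 and 0.06 rad), for 0.2 s.
At the end, for the whole second after the job is handed in: the bolt stands within 3 mm of fully home (17 mm or more of its 20 mm) in the slot, the lid within 0.06 rad of in line, both at rest (all of step 2 and velocity of joint bolt below 0.005 m/s and velocity of joint lid between -0.03 and 0.03 rad/s); the robot touches nothing.
It fails at once if the handle is gripped (both of its scales pressed at once with more than 2 N) (contact force between the fingers and scale_a above 2 N and contact force between the fingers and scale_b above 2 N).
It fails at once if the wax tin is moved more than 20 mm or lifted (distance of tin from where it was at the start of the episode above 0.02 m).
It fails at once if the bottle is moved more than 20 mm, lifted or tipped (distance of bottle from where it was at the start of the episode above 0.02 m or angle between bottle's own z axis and vertical above 0.35 rad).
It fails at once if the flask is moved more than 20 mm or lifted (distance of flask from where it was at the start of the episode above 0.02 m).
It fails at once if the bur box is moved more than 20 mm or lifted (distance of bur_box from where it was at the start of the episode above 0.02 m).
It also fails if it takes over 45 s, if anything falls off the work surface, if the arm or the gripper's body presses on something with over 40 N, if the wrist force passes 120 N, or if a joint passes its speed limit or range.

### The arm

A 6-joint arm with a two-finger parallel gripper is mounted at the origin on the work surface. World frame = base frame: x ahead of the robot, y to its left, z up, the work surface at z = 0. Lengths are in m, angles in degrees, forces in N, time in s.
With the tool pointing down it reaches from about 0.325 to 0.875 m from the base axis. Payload 4.4 kg.
Tool frame: the origin (TCP) lies on the centre line of the jaws, within the pads' length; the fingertips stand 22 mm ahead of it and the grasp point (between the pads) lies 3 mm ahead of it; z points along the fingers, y is the direction in which the jaws open and shut (so a half turn about z gives the same grasp; the last joint's range is limited). The gripper opens to 85 mm and grips with 20 to 120 N. Pads are 22 mm wide; open, the fingers measure 114 mm over their backs; the gripper's body (76 mm by 85 mm) begins 54 mm behind the grasp point. The pads swing forward as they close: fully open they stand 13 mm farther back than shut.
Start: joints at [-77.836, 11.837, 88.321, -0, 79.842, -8.623], TCP at [0.204, -0.538, 0.253] pointing down, gripper open.
Joint ranges: [-156.59, 156.59], [-49.26, 127.26], [12.9, 141.05], [-63.56, 243.56], [4.71, 150.69], [-161.64, 161.64]. Speed limits (degrees/s): [159.86, 159.86, 180, 180, 180, 180].

### API

Orientations are given as [roll, pitch, yaw] about the fixed x, y, z axes, in that order (R = Rz(yaw) Ry(pitch) Rx(roll)).
In Python, from workcell import bot gives the robot as it stands. The module is installed in compiled form; this text tells all that it offers.
- The arm moves only by the tool arm_command, never from a script. Its argument "plan" is a list of rows, each a list of 5 numbers: the opening, from 0 (shut) to 1 (fully open), then the shift along the tool's x, y, z in m, then the turn about the tool's z in rad. A call has 1 to 12 rows; each row is the pose to reach, as a shift and turn from the pose measured when the call began, along the tool's axes at that moment; what a row does not reach only later rows make up. A row lasts 1/12 s, in which the tool goes at most 41.7 mm and 7.16 degrees, less where a joint would pass 70% of its speed; a pose out of reach is approached as far as the arm can. A call with a gripper value outside its range is refused whole. The fingers move at their own pace and stop on an object; the grip force is fixed at half the most. Time passes only in rows, so rows that repeat a pose let the fingers close. It gives the time, the measured TCP pose, the force and the opening at its end, in the units of the state.
- bot.read_state(): the state, without advancing time (a new reading comes with each control period).
- bot.snapshot(name): name is "scene" or "top" or "wrist"; returns the picture (420x560x3 uint8, red, green, blue); there is no depth.
- bot.camera_params(name): a dict with "fx", "fy", "cx", "cy" (pixels), "position" and "orientation" of the camera in the world. Camera axes: x right, y up, looking along -z (the intrinsics and any distortion apply to the point x, -y, -z); pixel columns grow to the right and rows downward; lengths in m; the calibration is good to about 2 mm. A picture is of the moment at which its call begins: read the wrist's pose just before it. camera_params takes no time and is no camera call; for the wrist camera it gives the pose at the moment of the call.
- bot.finish_job(): hands the job in, once; it reports no verdict.
Trained networks look in the newest picture that a camera, given by its name, has taken for a name from the list of things; names that differ only in an ending like _2 or _b are one class to them, and where a whole thing is asked for, a point or a joint stands for the part that bears it (a point fixed in the world has none). Each returns a list of dicts, best first, with "conf" (0 to 1); they miss things now and then, are a little off and sometimes report something else, mostly with a low value. They report only what shows in the picture. A call takes as long as a camera call.
- bot.look_for(camera, label): "position" ([x, y, z] in m, in world coordinates, good to about 4 mm: the middle of the surface that is visible of it).
- bot.cut_out(camera, label): "pixels" (420x560 bool, what is visible of it).
The state is a dict: "time": time; "qpos": joint angles; "joint_vel": joint speeds; "joint_torque": joint torques, N m; "ee_pos": TCP position; "eef_rot": TCP orientation; "contact_force": force on the tool from outside, world axes, zero at the start; "torque": the same for the moment, N m; "gripper_width": opening from 0.0 (shut) to 1.0 (fully open).
Only numpy, scipy, OpenCV 4.12 (cv2) and the standard library are available. Lean on these libraries where they do the work, as an engineer would, in place of code of your own. Each camera call takes 0.05 s, during which the arm holds its last target. There are 200 camera calls.

## Working session

There is one attempt and no reset: what is moved stays moved. The work goes in short steps, Python scripts to look and compute and a tool call to move; the robot and the scene stay as the last step left them, time stands still between calls to the robot, and variables do not carry over. Pictures are saved under pics/ and viewed, about 8 in all and at most 12, crops included, and the job is handed in when it is done.

Besides the shell and the picture viewer there is one more tool, called after "Emit:" in YAML: its name, and indented under it one key for each argument. arm_command: Moves the arm, as the interface text tells. Its arguments: {"type":"object","properties":{"plan":{"type":"array","items":{"type":"array","items":{"type":"number"}}}},"required":["plan"]}

```bash
mkdir -p pics && cat > h.py <<'E'
import numpy as np, cv2
from workcell import bot
from scipy.spatial.transform import Rotation as R
def save(cam,name):
    im=bot.snapshot(cam); cv2.imwrite(f'pics/{name}.png',im[:,:,::-1]); return im
E
python3 - <<'E'
from h import *
s=bot.read_state();print(s['time'],s['ee_pos'],s['eef_rot'],s['contact_force'])
a=save('scene','s0');b=save('top','t0')
cv2.imwrite('pics/c0.png',np.vstack([a,b])[:,:,::-1])
for c in('scene','top'):
  p=bot.camera_params(c);print(c,{k:np.round(v,3).tolist() if not isinstance(v,str) else v for k,v in p.items()})
  for l in ['pot','lid_top','slot','handle_end_1','bolt_knob','tin','bottle','flask','bur_box']:
    print(c,l,[(np.round(d['position'],3).tolist(),round(d['conf'],2)) for d in bot.look_for(c,l)][:3])
E
```

```text
0.0 [ 0.20391952 -0.5368821   0.25212378] [-1.79870771e+02 -1.95527649e-02  2.07879497e+01] [-0.40035274  0.1442063  -0.23454279]
scene {'fx': 411.501, 'fy': 411.501, 'cx': 286.633, 'cy': 210.342, 'position': [1.064, 0.184, 0.831], 'orientation': [36.734, 0.102, 110.681]}
scene pot [([0.59, 0.025, 0.16], 0.72)]
scene lid_top [([0.579, 0.018, 0.162], 0.86)]
scene slot [([0.579, 0.018, 0.163], 0.71)]
scene handle_end_1 [([0.577, 0.018, 0.163], 0.6)]
scene bolt_knob [([0.582, -0.11, 0.182], 0.52)]
scene tin [([0.734, 0.106, 0.024], 0.64)]
scene bottle [([0.379, 0.095, 0.079], 0.74), ([0.578, 0.019, 0.165], 0.21)]
scene flask [([0.743, -0.108, 0.051], 0.72)]
scene bur_box [([0.439, -0.159, 0.015], 0.57)]
top {'fx': 399.583, 'fy': 399.583, 'cx': 275.482, 'cy': 204.894, 'position': [0.41, -0.005, 0.941], 'orientation': [12.614, 0.219, -90.616]}
top pot [([0.555, 0.006, 0.163], 0.71), ([0.72, 0.108, 0.028], 0.41)]
top lid_top [([0.552, 0.012, 0.168], 0.8)]
top slot [([0.558, 0.012, 0.165], 0.61)]
top handle_end_1 [([0.551, 0.01, 0.162], 0.75)]
top bolt_knob [([0.575, -0.106, 0.192], 0.47)]
top tin [([0.72, 0.103, 0.027], 0.69)]
top bottle [([0.37, 0.086, 0.088], 0.78), ([0.55, 0.013, 0.209], 0.7)]
top flask [([0.727, -0.112, 0.053], 0.65), ([0.577, -0.106, 0.192], 0.6)]
top bur_box [([0.555, 0.012, 0.163], 0.69)]
```

View pics/t0.png

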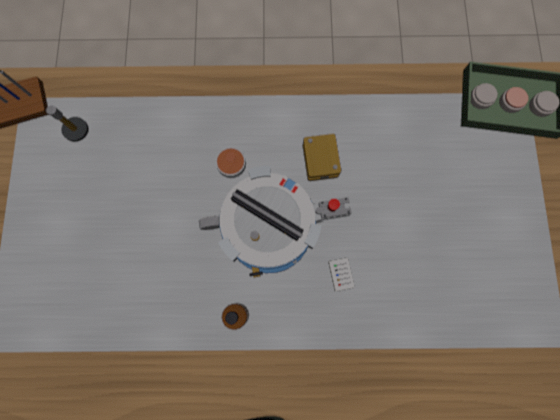

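View pics/s0.png

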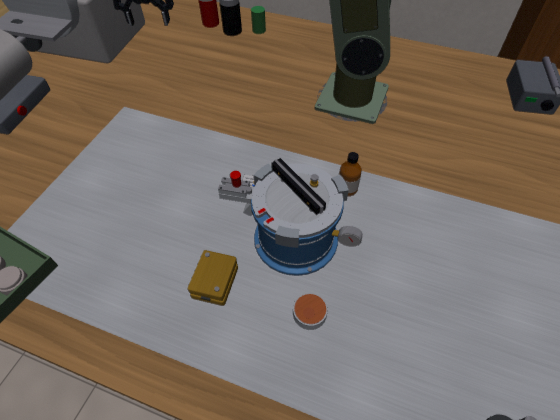

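The top view shows the knob at (334,205), handle bar running from (233,197) to (302,235), slot flashes at about (289,185), and valve at (255,236). The scene view agrees: knob at (236,178), bar from (277,166) to (320,207), flashes at (265,216). The lid therefore needs roughly 1 rad clockwise. Next I turn these pixels into positions.

```bash
cat >> h.py <<'E'
def ray(cam,uv,z,p=None):
    p=p or bot.camera_params(cam)
    d=np.array([(uv[0]-p['cx'])/p['fx'],-(uv[1]-p['cy'])/p['fy'],-1.])
    d=R.from_euler('xyz',p['orientation'],degrees=True).apply(d); o=np.array(p['position'])
    return (o+d*(z-o[2])/d[2])
def proj(cam,X,p=None):
    p=p or bot.camera_params(cam)
    c=R.from_euler('xyz',p['orientation'],degrees=True).inv().apply(np.atleast_2d(X)-np.array(p['position']))
    return np.c_[p['cx']+p['fx']*c[:,0]/-c[:,2], p['cy']+p['fy']*c[:,1]/c[:,2]]
E
python3 - <<'E'
from h import *
print(bot.camera_params('top').keys())
for c,L in {'top':[((334,205),.201),((233,197),.200),((302,235),.200),((289,185),.16),((255,236),.193)],'scene':[((236,173),.201),((277,166),.2),((320,207),.2),((265,216),.16),((314,177),.193)]}.items():
  for uv,z in L: print(c,uv,ray(c,uv,z).round(3))
  im=cv2.imread(f'pics/{c[0]}0.png').astype(int)
  b,g,r=im[...,0],im[...,1],im[...,2]
  m=((r>150)&(g<70)&(b<70)).astype(np.uint8)
  n,_,st,ce=cv2.connectedComponentsWithStats(m)
  for i in range(1,n):
    if st[i,4]>5: print(st[i],ce[i].round(1),ray(c,ce[i],.2).round(3),ray(c,ce[i],.16).round(3))
  m=bot.cut_out(c,'handle_end_1')
  for d in m[:2]:
    v,u=np.nonzero(d['pixels']);(cc,sz,a)=cv2.minAreaRect(np.c_[u,v].astype(np.float32));print('h',d['conf'],cc,sz,a)
  m=bot.cut_out(c,'bolt_knob')
  for d in m[:2]:
    v,u=np.nonzero(d['pixels']);print('k',d['conf'],u.min(),u.max(),v.min(),v.max())
E
```

```text
dict_keys(['fx', 'fy', 'cx', 'cy', 'position', 'orientation'])
top (334, 205) [ 0.574 -0.115  0.201]
top (233, 197) [0.592 0.077 0.2  ]
top (302, 235) [ 0.517 -0.053  0.2  ]
top (289, 185) [ 0.626 -0.032  0.16 ]
top (255, 236) [0.517 0.035 0.193]
[280 179   5   6  15] [282.2 181.7] [ 0.621 -0.017  0.2  ] [ 0.633 -0.018  0.16 ]
[292 187   5   5  13] [294.1 189. ] [ 0.606 -0.04   0.2  ] [ 0.617 -0.042  0.16 ]
[330 201   9   8  46] [333.4 204.2] [ 0.576 -0.114  0.2  ] [ 0.585 -0.12   0.16 ]
h 0.73 (275.75, 214.75001525878906) (102.53047180175781, 125.86500549316406) 45.0
h 0.59 (267.0, 219.5) (93.0, 94.0) 90.0
k 0.63 315 344 197 213
scene (236, 173) [ 0.572 -0.114  0.201]
scene (277, 166) [ 0.523 -0.043  0.2  ]
scene (320, 207) [0.594 0.074 0.2  ]
scene (265, 216) [ 0.624 -0.03   0.16 ]
scene (314, 177) [0.519 0.037 0.193]
[234 175   5   3  11] [235.7 175.8] [ 0.578 -0.112  0.2  ] [ 0.547 -0.131  0.16 ]
[267 218   6   4   8] [269.5 219.6] [ 0.655 -0.006  0.2  ] [ 0.63  -0.018  0.16 ]
h 0.63 (296.45086669921875, 199.2882080078125) (91.79336547851562, 73.08462524414062) 13.495734214782715
k 0.62 227 250 172 191
```

Both cameras agree to a few mm. The pot axis is at about (0.556, 0.013), the bar (end_1) at 60°, the bolt direction at -81.5° and the knob at (0.575, -0.114). The lid therefore needs about 50° clockwise. I'll approach with the fingers shut and yaw 150°, so the -x face can push.

Emit:
arm_command:
  plan:
    - [0, 0.542, -0.459, -0.05, -2.255]
    - [0, 0.542, -0.459, -0.05, -2.255]
    - [0, 0.542, -0.459, -0.05, -2.255]
    - [0, 0.542, -0.459, -0.05, -2.255]
    - [0, 0.542, -0.459, -0.05, -2.255]
    - [0, 0.542, -0.459, -0.05, -2.255]
    - [0, 0.542, -0.459, -0.05, -2.255]
    - [0, 0.542, -0.459, -0.05, -2.255]
    - [0, 0.542, -0.459, -0.05, -2.255]
    - [0, 0.542, -0.459, -0.05, -2.255]
    - [0, 0.542, -0.459, -0.05, -2.255]
    - [0, 0.542, -0.459, -0.05, -2.255]

```text
time: 2.2
ee_pos: [0.4461, -0.0992, 0.289]
eef_rot: [179.9, 0.0, 107.1]
contact_force: [1.0, -0.4, 1.0]
gripper_width: -0.0
```

Emit:
arm_command:
  plan:
    - [0, 0.146, 0.152, -0.01, -0.749]
    - [0, 0.146, 0.152, -0.01, -0.749]
    - [0, 0.146, 0.152, -0.01, -0.749]
    - [0, 0.146, 0.152, -0.01, -0.749]
    - [0, 0.146, 0.152, -0.01, -0.749]
    - [0, 0.146, 0.152, -0.01, -0.749]
    - [0, 0.146, 0.152, -0.01, -0.749]
    - [0, 0.146, 0.152, -0.01, -0.749]

```text
time: 2.87
ee_pos: [0.5483, 0.0853, 0.2987]
eef_rot: [-179.9, 0.0, 149.9]
contact_force: [-0.4, -0.4, 0.2]
gripper_width: 0.0
```

```bash
python3 - <<'E'
from h import *
s=bot.read_state();print(s['time'],s['ee_pos'].round(4),s['eef_rot'],s['qpos'].round(1))
p=bot.camera_params('wrist');print(p)
save('wrist','w1')
C=np.array([.556,.013]);
for a in(60,240):
  t=np.radians(a);print(proj('wrist',[*(C+.075*np.array([np.cos(t),np.sin(t)])),.2],p))
print(proj('wrist',[.575,-.114,.2],p),proj('wrist',s['ee_pos']-[0,0,.022],p))
E
```

```text
2.8667 [0.5483 0.0853 0.2987] [-1.79946334e+02  4.68964442e-02  1.49904372e+02] [ -0.1   7.5  87.9  -0.1  84.5 -60. ]
{'fx': 327.3969927149727, 'fy': 327.3969927149727, 'cx': 279.81097050724344, 'cy': 212.0466857866765, 'position': array([0.47844753, 0.12607386, 0.41881883]), 'orientation': array([-18.53285511,   0.06501617,  59.91809967])}
[[301.40598311 275.35634903]]
[[102.5571521  275.49527454]]
[[ 88.6283555  360.69652779]] [[279.54754115 276.31876669]]
```

View pics/w1.png

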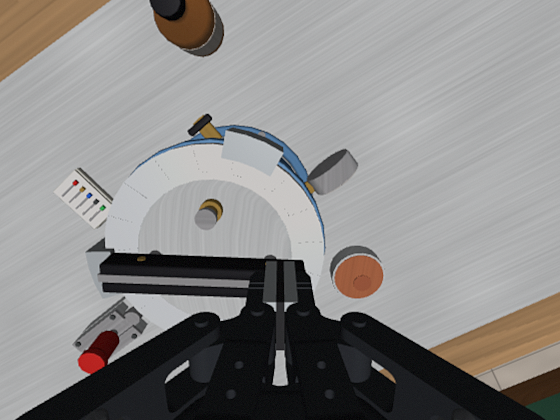

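The wrist view shows the bar from x≈101 to 307 px at row ~275, as predicted, and the knob at (93,362) against a predicted (89,361). The model holds. Descending beside the bar.

Emit:
arm_command:
  plan:
    - [0, 0, 0, 0.03, 0]
    - [0, 0, 0, 0.06, 0]
    - [0, 0, 0, 0.087, 0]
    - [0, 0, 0, 0.087, 0]

```text
time: 3.25
ee_pos: [0.5431, 0.0827, 0.2054]
eef_rot: [-179.6, -0.6, 149.5]
contact_force: [-1.1, 0.1, -1.3]
gripper_width: 0.0
```

```bash
python3 - <<'E'
from h import *
s=bot.read_state();e=s['ee_pos'];print(e,s['eef_rot'],s['contact_force'])
y=np.radians(s['eef_rot'][2]);X=np.array([np.cos(y),np.sin(y)]);Y=np.array([np.sin(y),-np.cos(y)])
C=np.array([.556,.013])
for th in range(60,6,-4):
  t=np.radians(th);u=np.array([np.cos(t),np.sin(t)]);n=np.array([-u[1],u[0]])
  g=C+.058*u+.023*n-e[:2];print(th,(g@X).round(4),(g@Y).round(4),round(y-t-np.pi/2,3))
E
```

```text
[0.5431296  0.08268536 0.20539808] [-179.56110204   -0.58139326  149.54537329] [-1.12384552  0.06160477 -1.34128959]
60 -0.023 0.0043 -0.008
56 -0.027 0.0058 0.062
52 -0.0312 0.007 0.132
48 -0.0355 0.0079 0.202
44 -0.0398 0.0085 0.271
40 -0.0441 0.0088 0.341
36 -0.0485 0.0088 0.411
32 -0.0528 0.0085 0.481
28 -0.0572 0.0079 0.551
24 -0.0614 0.007 0.62
20 -0.0656 0.0058 0.69
16 -0.0697 0.0043 0.76
12 -0.0737 0.0026 0.83
8 -0.0775 0.0005 0.9
```

Emit:
arm_command:
  plan:
    - [0, -0.008, 0.002, -0.003, 0]
    - [0, -0.016, 0.003, -0.004, 0]
    - [0, -0.023, 0.004, -0.004, 0]
    - [0, -0.025, 0.005, -0.004, 0.03]
    - [0, -0.027, 0.006, -0.004, 0.06]
    - [0, -0.031, 0.007, -0.004, 0.13]
    - [0, -0.0355, 0.008, -0.004, 0.2]
    - [0, -0.04, 0.0085, -0.004, 0.27]
    - [0, -0.044, 0.009, -0.004, 0.34]
    - [0, -0.0485, 0.009, -0.004, 0.41]
    - [0, -0.053, 0.0085, -0.004, 0.48]
    - [0, -0.053, 0.0085, -0.004, 0.48]

```text
time: 4.25
ee_pos: [0.5933, 0.064, 0.2111]
eef_rot: [-179.4, -0.5, 121.9]
contact_force: [-6.6, 3.8, 3.5]
gripper_width: -0.004
```

```bash
cat >> h.py <<'E'
def table(C,ths,d,r=.058):
  s=bot.read_state();e=s['ee_pos'];print(s['time'],e,s['eef_rot'],s['contact_force'])
  y=np.radians(s['eef_rot'][2]);X=np.array([np.cos(y),np.sin(y)]);Y=np.array([np.sin(y),-np.cos(y)])
  for th in ths:
    t=np.radians(th);u=np.array([np.cos(t),np.sin(t)]);n=np.array([-u[1],u[0]])
    g=C+r*u+d*n-e[:2];print(th,(g@X).round(4),(g@Y).round(4),round(y-t-np.pi/2,3))
def lidang(C):
  # angle of slot flashes and knob direction from top camera
  im=save('top','tx').astype(int);r,g,b=im[...,0],im[...,1],im[...,2]
  m=((r>140)&(g<80)&(b<80)).astype(np.uint8)
  n,_,st,ce=cv2.connectedComponentsWithStats(m)
  for i in range(1,n):
    if st[i,4]>4:
      for z in(.16,.201):
        v=ray('top',ce[i],z)[:2]-C;print(ce[i].round(1),st[i,4],z,v.round(4),np.hypot(*v).round(4),np.degrees(np.arctan2(v[1],v[0])).round(2))
E
python3 - <<'E'
from h import *
C=np.array([.556,.013]);table(C,range(36,6,-4),.023);lidang(C)
im=cv2.imread('pics/tx.png')[150:270,200:360];cv2.imwrite('pics/tx1.png',cv2.resize(im,None,fx=4,fy=4,interpolation=2))
E
```

```text
4.25 [0.59331372 0.06397241 0.21107147] [-179.36489291   -0.47200724  121.87843537] [-6.63566468  3.83420101  3.46061663]
36 0.0035 -0.0024 -0.072
32 -0.0005 -0.0007 -0.002
28 -0.0046 0.0008 0.068
24 -0.0087 0.002 0.138
20 -0.013 0.0029 0.207
16 -0.0173 0.0035 0.277
12 -0.0217 0.0038 0.347
8 -0.026 0.0037 0.417
[296.3 191.1] 15 0.16 [ 0.0565 -0.0594] 0.082 -46.39
[296.3 191.1] 15 0.201 [ 0.0459 -0.0572] 0.0733 -51.25
[333.9 203.7] 93 0.16 [ 0.0296 -0.134 ] 0.1373 -77.54
[333.9 203.7] 93 0.201 [ 0.0204 -0.128 ] 0.1296 -80.95
[304.4 202.7] 15 0.16 [ 0.0325 -0.075 ] 0.0817 -66.59
[304.4 202.7] 15 0.201 [ 0.0231 -0.072 ] 0.0756 -72.23
```

View pics/tx1.png

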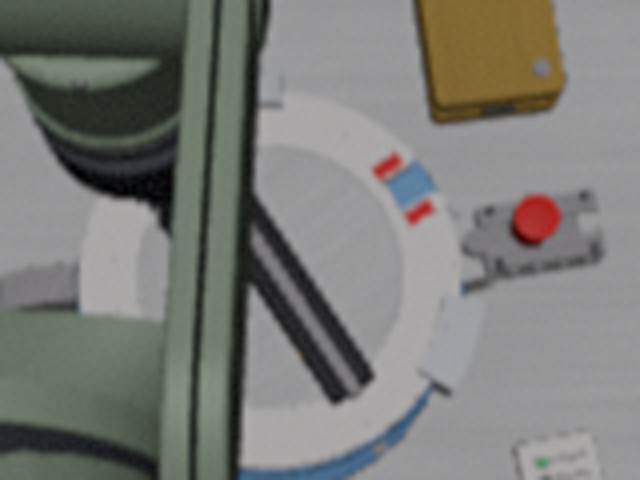

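The crop shows the two red flashes straddling the slot at about -56.5° and the knob at -81°, so about 24.5° remains. The lid follows the finger to within 1.5°. I'll push on and stop a little short.

Emit:
arm_command:
  plan:
    - [0, -0.0025, 0.0005, 0, 0.03]
    - [0, -0.0045, 0.001, 0, 0.07]
    - [0, -0.0065, 0.0015, 0, 0.1]
    - [0, -0.0087, 0.002, 0, 0.14]
    - [0, -0.011, 0.0025, 0, 0.175]
    - [0, -0.013, 0.003, 0, 0.21]
    - [0, -0.015, 0.0032, 0, 0.24]
    - [0, -0.0173, 0.0035, 0, 0.277]
    - [0, -0.0195, 0.0037, 0, 0.31]
    - [0, -0.0217, 0.0038, 0, 0.347]
    - [0, -0.023, 0.0038, 0, 0.37]
    - [0, -0.023, 0.0038, 0, 0.37]

```text
time: 5.3
ee_pos: [0.6087, 0.0485, 0.2118]
eef_rot: [-179.2, -0.5, 100.7]
contact_force: [-2.5, 6.7, -1.9]
gripper_width: 0.001
```

```bash
python3 - <<'E'
from h import *
C=np.array([.556,.013]);table(C,range(12,5,-1),.023);lidang(C)
E
```

```text
5.3 [0.60867435 0.04853512 0.21175754] [-179.22858097   -0.47764193  100.73784321] [-2.53046783  6.66094948 -1.9466746 ]
12 -0.0008 -0.0009 -0.022
11 -0.0018 -0.0005 -0.005
10 -0.0028 -0.0001 0.013
9 -0.0039 0.0003 0.03
8 -0.0049 0.0007 0.048
7 -0.0059 0.001 0.065
6 -0.007 0.0013 0.083
[333.9 203.7] 94 0.16 [ 0.0297 -0.134 ] 0.1373 -77.49
[333.9 203.7] 94 0.201 [ 0.0205 -0.128 ] 0.1296 -80.9
[304.2 202.7] 14 0.16 [ 0.0324 -0.0746] 0.0813 -66.55
[304.2 202.7] 14 0.201 [ 0.023  -0.0717] 0.0753 -72.21
[307.7 216.5] 17 0.16 [ 0.0042 -0.0808] 0.0809 -87.02
[307.7 216.5] 17 0.201 [-0.0037 -0.0775] 0.0776 -92.72
```

Emit:
arm_command:
  plan:
    - [0, -0.001, 0.0002, 0, 0.02]
    - [0, -0.002, 0.0004, 0, 0.04]
    - [0, -0.003, 0.0007, 0, 0.05]
    - [0, -0.004, 0.001, 0, 0.06]
    - [0, -0.004, 0.001, 0, 0.06]

```text
time: 5.77
ee_pos: [0.6107, 0.0466, 0.2128]
eef_rot: [-179.2, -0.7, 97.3]
contact_force: [-3.1, 6.7, -1.9]
gripper_width: 0.003
```

```bash
python3 - <<'E'
from h import *
C=np.array([.556,.013]);table(C,range(10,6,-1),.023);lidang(C)
E
```

```text
5.7667 [0.61074514 0.04659475 0.21276032] [-179.23781921   -0.66803893   97.29303653] [-3.06823218  6.66590743 -1.85850179]
10 -0.0007 -0.0017 -0.047
9 -0.0017 -0.0013 -0.03
8 -0.0027 -0.0009 -0.012
7 -0.0037 -0.0005 0.005
[333.9 203.7] 94 0.16 [ 0.0297 -0.1339] 0.1372 -77.51
[333.9 203.7] 94 0.201 [ 0.0204 -0.1279] 0.1295 -80.92
[305.2 204.2] 16 0.16 [ 0.0293 -0.0765] 0.0819 -69.03
[305.2 204.2] 16 0.201 [ 0.0201 -0.0734] 0.0761 -74.69
[307.9 218.1] 15 0.16 [ 0.0008 -0.0811] 0.0811 -89.41
[307.9 218.1] 15 0.201 [-0.0069 -0.0777] 0.0781 -95.06
```

Emit:
arm_command:
  plan:
    - [0, -0.001, 0, 0, 0]
    - [0, -0.002, 0, 0, 0]
    - [0, -0.003, 0, 0, 0]
    - [0, -0.003, 0, 0, 0]
    - [0, -0.003, 0, 0, 0]

```text
time: 6.23
ee_pos: [0.6118, 0.0452, 0.2137]
eef_rot: [-179.3, -0.9, 97.3]
contact_force: [-1.4, 6.9, -1.7]
gripper_width: -0.001
```

```bash
python3 - <<'E'
from h import *
C=np.array([.556,.013]);table(C,[9,8,7],.023);lidang(C)
E
```

```text
6.2333 [0.6117687  0.04524415 0.21370672] [-179.3304043    -0.87509903   97.28229527] [-1.36883668  6.89960354 -1.68618451]
9 -0.0002 -0.0021 -0.03
8 -0.0012 -0.0017 -0.013
7 -0.0022 -0.0013 0.005
[333.9 203.7] 93 0.16 [ 0.0297 -0.1341] 0.1374 -77.53
[333.9 203.7] 93 0.201 [ 0.0204 -0.128 ] 0.1297 -80.94
[305.4 205.1] 16 0.16 [ 0.0275 -0.0768] 0.0816 -70.29
[305.4 205.1] 16 0.201 [ 0.0184 -0.0737] 0.076 -75.99
[307.7 219. ] 15 0.16 [-0.0009 -0.0807] 0.0807 -90.64
[307.7 219. ] 15 0.201 [-0.0085 -0.0774] 0.0779 -96.29
```

Emit:
arm_command:
  plan:
    - [0, 0.01, 0, 0, 0]
    - [0, 0.025, 0, 0, 0]
    - [0, 0.03, 0, -0.02, 0]
    - [0, 0.03, 0, -0.05, 0]
    - [0, 0.02, 0, -0.086, 0]
    - [0, -0.02, -0.01, -0.086, -0.03]
    - [0, -0.06, -0.02, -0.086, -0.03]
    - [0, -0.1, -0.03, -0.086, -0.03]
    - [0, -0.14, -0.042, -0.086, -0.03]
    - [0, -0.18, -0.053, -0.086, -0.03]
    - [0, -0.19, -0.0545, -0.086, -0.03]
    - [0, -0.19, -0.0545, -0.086, -0.03]

```text
time: 7.28
ee_pos: [0.5833, -0.1545, 0.2987]
eef_rot: [-179.5, -0.7, 98.7]
contact_force: [0.4, 0.5, -0.2]
gripper_width: -0.001
```

```bash
python3 - <<'E'
from h import *
C=np.array([.556,.013]);table(C,[],.023);lidang(C)
for a,b in zip(('scene','wrist'),('s2','w2')): save(a,b)
p=bot.camera_params('wrist')
for a in (-79,-81,-83):
  t=np.radians(a);u=np.array([np.cos(t),np.sin(t)]);print(a,proj('wrist',[[*(C+.085*u),.16],[*(C+.13*u),.2]],p).round(1).tolist())
E
```

```text
7.2833 [ 0.58333857 -0.15450894  0.29867587] [-179.46937719   -0.74729086   98.70996584] [ 0.44602206  0.47555154 -0.17386396]
[329.8 202.3] 9 0.16 [ 0.0326 -0.1259] 0.13 -75.5
[329.8 202.3] 9 0.201 [ 0.0232 -0.1202] 0.1224 -79.09
[305.6 205.1] 15 0.16 [ 0.0275 -0.0773] 0.082 -70.41
[305.6 205.1] 15 0.201 [ 0.0184 -0.0742] 0.0764 -76.08
[307.8 219. ] 13 0.16 [-0.0009 -0.0808] 0.0808 -90.64
[307.8 219. ] 13 0.201 [-0.0085 -0.0775] 0.078 -96.28
-79 [[282.5, 106.9], [284.5, 176.1]]
-81 [[278.6, 106.9], [277.8, 176.2]]
-83 [[274.6, 106.8], [271.1, 176.0]]
```

View pics/w2.png

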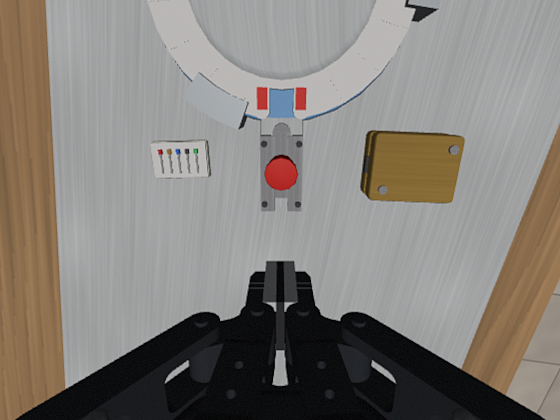

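The wrist view shows the slot centred at x≈281.5 between the flashes (262 and 301), directly ahead of the bolt nose (281.5,130) and knob (281,173). The finger is at x=280. Lowering behind the knob.

Emit:
arm_command:
  plan:
    - [0, 0, 0, 0.03, 0]
    - [0, 0, 0, 0.06, 0]
    - [0, 0, 0, 0.085, 0]
    - [0, 0, 0, 0.093, 0]
    - [0, 0, 0, 0.093, 0]
    - [0, 0, 0, 0.093, 0]

```text
time: 7.93
ee_pos: [0.5832, -0.1474, 0.2058]
eef_rot: [-179.5, -0.9, 99.2]
contact_force: [0.5, -0.1, 0.6]
gripper_width: 0.003
```

```bash
python3 - <<'E'
from h import *
C=np.array([.556,.013]);table(C,[],.023)
e=bot.read_state()['ee_pos'][:2]-C;t=np.radians(-81);u=np.array([np.cos(t),np.sin(t)]);print(e@u, e@[-u[1],u[0]])
E
```

```text
7.9333 [ 0.58316347 -0.1473622   0.20583576] [-179.46561512   -0.88715502   99.17420219] [ 0.46357734 -0.07185213  0.6061135 ]
0.16263717353139642 0.0017428634912762808
```

Emit:
arm_command:
  plan:
    - [0, 0.005, 0, 0, 0]
    - [0, 0.01, 0, 0, 0]
    - [0, 0.013, 0, 0, 0]
    - [0, 0.016, 0, 0, 0]
    - [0, 0.019, 0, 0, 0]
    - [0, 0.022, 0, 0, 0]
    - [0, 0.025, 0, 0, 0]
    - [0, 0.028, 0, 0, 0]
    - [0, 0.031, 0, 0, 0]
    - [0, 0.033, 0, 0, 0]
    - [0, 0.034, 0, 0, 0]
    - [0, 0.034, 0, 0, 0]

```text
time: 8.93
ee_pos: [0.5782, -0.1164, 0.2066]
eef_rot: [-179.5, -0.5, 99.2]
contact_force: [2.7, -7.3, -0.2]
gripper_width: -0.003
```

```bash
python3 - <<'E'
from h import *
C=np.array([.556,.013]);table(C,[],.023);lidang(C)
e=bot.read_state()['ee_pos'][:2]-C;t=np.radians(-81);u=np.array([np.cos(t),np.sin(t)]);print(e@u, e@[-u[1],u[0]])
E
```

```text
8.9333 [ 0.57824383 -0.11635824  0.20662032] [-179.50515071   -0.5462342    99.15416877] [ 2.6802836  -7.25711247 -0.19548326]
[323.4 205.4] 95 0.16 [ 0.0265 -0.1129] 0.116 -76.8
[323.4 205.4] 95 0.201 [ 0.0174 -0.1079] 0.1093 -80.83
0.1312393135551494 0.0017160343551454113
```

Emit:
arm_command:
  plan:
    - [0, 0.002, 0, 0, 0]
    - [0, 0.003, 0, 0, 0]
    - [0, 0.003, 0, 0, 0]
    - [0, -0.01, 0, 0, 0]
    - [0, -0.03, 0, 0, 0]
    - [0, -0.045, 0, 0, 0]
    - [0, -0.05, 0, -0.02, 0]
    - [0, -0.055, 0, -0.05, 0]
    - [0, -0.06, 0, -0.08, 0]
    - [0, -0.08, 0, -0.1, 0]
    - [0, -0.08, 0, -0.1, 0]
    - [0, -0.08, 0, -0.1, 0]

```text
time: 9.98
ee_pos: [0.5922, -0.197, 0.3066]
eef_rot: [-179.6, -0.6, 99.1]
contact_force: [-1.4, 0.5, -0.2]
gripper_width: -0.003
```

```bash
python3 - <<'E'
from h import *
C=np.array([.556,.013]);table(C,[],.023);lidang(C);save('wrist','w3');save('scene','s3')
for l in ['tin','bottle','flask','bur_box']: print(l,[(np.round(d['position'],3).tolist(),round(d['conf'],2)) for d in bot.look_for('scene',l)][:2])
E
```

```text
9.9833 [ 0.59224341 -0.19702062  0.3066323 ] [-179.58881421   -0.56882465   99.05860522] [-1.35095358  0.53686349 -0.17965191]
[323.7 205.5] 94 0.16 [ 0.0263 -0.1135] 0.1165 -76.97
[323.7 205.5] 94 0.201 [ 0.0172 -0.1085] 0.1099 -80.99
[305.4 205.1] 16 0.16 [ 0.0275 -0.0768] 0.0816 -70.29
[305.4 205.1] 16 0.201 [ 0.0184 -0.0737] 0.076 -75.99
[307.8 219.1] 14 0.16 [-0.0011 -0.0808] 0.0808 -90.75
[307.8 219.1] 14 0.201 [-0.0087 -0.0775] 0.078 -96.38
tin [([0.732, 0.106, 0.027], 0.92)]
bottle [([0.381, 0.093, 0.081], 0.81)]
flask [([0.744, -0.107, 0.051], 0.88), ([0.583, -0.089, 0.175], 0.42)]
bur_box []
```

View pics/w3.png

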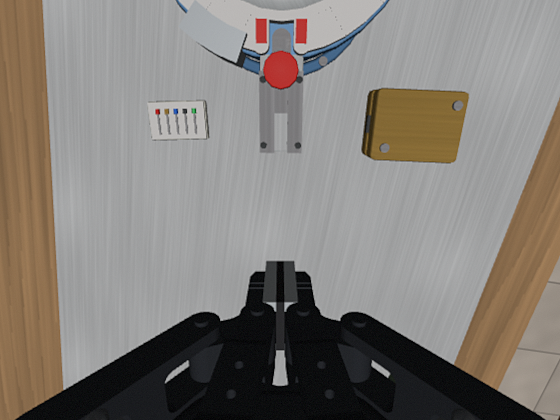

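The picture shows the bolt nose in the slot at (281,35) between the flashes, and the knob at (281,70), moved in by about 20 mm. Bystanders are where they were and the arm is clear, so I'm handing in.

```bash
python3 -c "
from workcell import bot
print(bot.finish_job())"
```

```text
the job is handed in; nothing more can be done
None
```

The pot is locked and handed in at about 10.5 s. I turned the lid about 50° clockwise by pushing the handle with shut fingertips, then pushed the bolt home and backed the arm clear.

Last checks, from the camera images after backing off:
- **Bolt:** the knob stands 110 mm from the pot's axis. That is about 20 mm of travel, and the wrist picture shows the nose in the slot.
- **Lid:** the slot is within about 0.5° of the bolt line.
- **Bystanders:** the tin, bottle and flask were found again within 3 mm of their first positions. The detector did not find the bur box in the final scene picture, though it had before. It is in the final wrist picture, apparently undisturbed next to the flask.
- **Contact:** the arm was well clear, with a residual force reading of about 1.5 N, slightly above the free-air readings of roughly 0.5 to 1.5 N seen earlier. Forces read while pushing were about 8 N at most. The handle was only pushed from one side, never gripped.

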